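# Hang the flask ring on the J-hook

## Robot

A 6-joint arm with a two-finger parallel gripper is mounted at the origin on the work surface. World frame = base frame: x ahead of the robot, y to its left, z up, the work surface at z = 0. Lengths are in mm, angles in degrees, forces in N, time in s.
With the tool pointing down it reaches from about 300 to 850 mm from the base axis. Payload 4.2 kg.
Tool frame: the origin (TCP) lies at the very end of the fingers, on their centre line; the grasp point (between the pads) lies 19 mm behind it (env.grip_point_offset is the distance from the TCP to the grasp point, in mm); z points along the fingers, y is the line along which they close (so a half turn about z gives the same grasp; the last joint's range is limited). The gripper opens to 91 mm and grips with 3 to 60 N. Pads are 32 mm wide; open, the fingers measure 118 mm over their backs; the gripper's body (76 mm by 178 mm) begins 60 mm behind the grasp point.
Start: joints at [69.099, 18.312, 89.639, -0, 72.044, -1.146], TCP at [194.359, 541.175, 189.776] pointing down, gripper open.
Joint ranges: [-177.97, 177.97], [-48.28, 115.42], [12.27, 149.76], [-77.06, 257.06], [2.81, 150.46], [-146.56, 146.56]. Speed limits (degrees/s): [147.25, 147.25, 180, 180, 180, 180].

## Interface

Orientations are given as [roll, pitch, yaw] about the fixed x, y, z axes, in that order (R = Rz(yaw) Ry(pitch) Rx(roll)).
In Python, from workcell import env gives the robot as it stands. The module is installed in compiled form; this text tells all that it offers.
- The arm moves only by the tool arm_command, never from a script. Its argument "rows" is a list of rows, each an object with "delta_pos": the shift along the tool's x, y, z in mm, a list of three; "roll": the turn about the tool's z in units of 5 degrees (1.0 is 5 degrees); "jaw": the opening in per cent of the stroke, from 0 (shut) to 100 (fully open). A call has 1 to 20 rows; each row is the pose to reach, as a shift and turn from the pose commanded when the call began, along the tool's axes at that moment; what a row does not reach only later rows make up. A row lasts 1/12 s, in which the tool goes at most 41.7 mm and 7.16 degrees, less where a joint would pass 70% of its speed; a pose out of reach is approached as far as the arm can. A call with a gripper value outside its range is refused whole. The fingers move at their own pace and stop on an object; "squeeze" is the grip in N (left out, the last holds). Time passes only in rows, so rows that repeat a pose let the fingers close. It gives the time, the measured TCP pose, the force, the opening and the grip force at its end, in the units of the state.
- env.state(): the state, without advancing time (a new reading comes with each control period).
- env.grab_frame(name): name is "scene" or "top" or "wrist"; returns a dict with "img" (480x640x3 uint8, blue, green, red), "z_map" (480x640 float32, mm along the optical axis (not along the pixel's ray), 0 where there is no reading), "fov_y" (degrees; the focal length in pixels is half the picture's height over the tangent of half this angle, whatever the lens; pixels are square), "cx", "cy" (the principal point, pixels), "R" (3x3) and "t" (3): a world point X has camera coordinates R X + t; the wrist camera has in their place "T_tool_cam" (4x4, takes a point from camera to tool coordinates, whose origin is the TCP and whose axes are the flange's). Camera axes: x right, y down, z forward; pixel columns grow to the right and rows downward; lengths in mm; the calibration is good to about 2 mm. A picture is of the moment at which its call begins: read the wrist's pose just before it.
- env.job_done(): hands the job in; it is judged then, once.
The state is a dict: "time_s": time; "qpos": joint angles; "qvel": joint speeds; "effort": joint torques, N m; "ee_pos": TCP position; "ee_rot": TCP orientation; "force": force on the tool from outside, world axes, zero at the start; "torque": the same for the moment, N m; "gripper_width": finger opening in mm; "gripper_force": force on a finger pad.
Only numpy, scipy, OpenCV 4.12 (cv2) and the standard library are available. Lean on these libraries where they do the work, as an engineer would, in place of code of your own. Each camera call takes 0.05 s, during which the arm holds its last target. There are 200 camera calls.

## Task

Take the yellow flask ring by its rim out of the drying rack and hang it over the red J-hook of the stand, so that the rim rests in the bottom of the hook and the ring hangs freely, with no more than a gentle swing. Leave the blue ring standing in its slot, do not drop or lay the yellow ring on the bench, and do not shove or tip the bottles, jar and beaker.

Things in the scene. Friction and masses are not known exactly. Their poses are not given: they have to be found in the camera images.
- yellow_ring: Yellow flask-support ring: plain flat ring, outer diameter 150, inner 106, thickness 16, solid hard plastic, 0.14 to 0.28 kg. Origin: centre of its hole; its x is the ring's axis (level; either way round, and it may roll about x). Starts on edge in one of the rack's two slots, centre 85 and rim top 160 above the bench.
- blue_ring: Blue flask-support ring: plain flat ring, outer diameter 150, inner 106, thickness 16, solid hard plastic, 0.14 to 0.28 kg. Origin: centre of its hole; its x is the ring's axis (level; either way round, and it may roll about x). Stands on edge in the rack's other slot, 90 from the yellow one.
- rack: White plastic rack fixed to the bench, left or right, 190 (x) by 140 (y). Origin: centre of its underside. Two slots run along its y, at x = -45 and +45; either may hold the yellow ring. Slot floors 10 above the bench; slot walls 8 thick, 20 apart, up to 50 above the bench; a low chock at each slot end stops rolling.
- hook_stand: Steel stand with grey foot, fixed to the bench, carrying a red J-hook. Origin: on the bench below the hook's seat. Its x points from the seat to the post, so the hook's free tip is at -x, roughly towards the robot. Post 14 thick, 285 high, at x = +100; foot x = +35 to +175, y = -50 to +50, 12 high; dark clamp block 36 x 28 x 26 on the post, 247 up.
- hook_seat (a point): Bottom of the J-hook's trough, on the upper face of its red strip (24 wide along y, 6 thick), 220 above the bench; axes as the stand's. The strip runs along x: level from x = -14 to +14, rising both ways; on the post's side its top is 32 above the seat from x = +36 on, to the post. A ring hung here has its centre about 54 below the seat and its axis along the stand's x.
- hook_tip (a point): Upper end of the J-hook's free, upturned tip: 31 above the seat, at x = -34 in the stand's frame; the strip reaches out to x = -38 there. The rim must pass over it.
- beaker: Clear plastic beaker, 66 wide, 85 high; loose, a bystander. Origin at the centre of its underside, z up.
- amber_bottle: Amber bottle with black cap, 62 wide, 140 high; loose, a bystander. Origin at the centre of its underside, z up.
- white_jar: White jar with red lid, 72 wide, 100 high; loose, a bystander. Origin at the centre of its underside, z up.
- amber_bottle2: Amber bottle with white cap, 66 wide, 150 high; loose, a bystander. Origin at the centre of its underside, z up.
There are look-alikes about, which are no part of the job. Several things have the shape of the yellow_ring; the one meant has the colours described above. There is more than one size of the blue_ring; the job needs the smaller.

How it is judged:
By the outcome, as a careful person would: the job done as asked, in the order asked, and still so for the second after the job is handed in, with the robot touching nothing.
It also fails if it takes over 58 s, if anything falls off the work surface, if the arm or the gripper's body presses on something with over 40 N, if the wrist force passes 120 N, or if a joint passes its speed limit or range.

## Working session

There is one attempt and no reset: what is moved stays moved. The work goes in short steps, Python scripts to look and compute and a tool call to move; the robot and the scene stay as the last step left them, time stands still between calls to the robot, and variables do not carry over. Pictures are saved under pics/ and viewed, at most 10 in all, crops included, and the job is handed in when it is done.

Besides the shell and the picture viewer there is one more tool, called after "Call:" as name(argument=value, ...) on one line, values as JSON. arm_command: Moves the arm, as the interface text tells. Its arguments: {"type":"object","properties":{"rows":{"type":"array"},"squeeze":{"type":"number"}},"required":["rows"]}

```bash
mkdir -p pics; cat > h.py <<'E'
import numpy as np, cv2
from workcell import env
def cloud(f):
    h=f["img"].shape[0]; fl=h/2/np.tan(np.radians(f["fov_y"])/2)
    z=f["z_map"].astype(float); v,u=np.mgrid[:z.shape[0],:z.shape[1]]
    P=np.dstack([(u-f["cx"])/fl*z,(v-f["cy"])/fl*z,z])
    return (P-np.array(f["t"]).ravel())@np.array(f["R"]), z>0
E
python3 - <<'E'
from h import *
for n in("scene","top"):
    f=env.grab_frame(n); cv2.imwrite(f"pics/{n}0.png",f["img"]); np.save(f"{n}0.npy",f,allow_pickle=True)
    print(n,f["fov_y"],f["cx"],f["cy"],(-np.array(f["R"]).T@np.array(f["t"]).ravel()).round(), (f["z_map"]>0).mean())
print(env.state())
E
```

```text
scene 46.41069664204536 322.88278975284214 240.172577888946 [1145. -264. 1350.] 0.9960188802083333
top 51.17772988311152 317.4186504772454 237.46059510267241 [ 346.   -9. 1331.] 0.9961946614583334
{'time_s': 0.1, 'qpos': array([ 6.90976191e+01,  1.83483197e+01,  8.96985224e+01, -1.72252540e-03,
        7.20438810e+01, -1.14480663e+00]), 'qvel': array([-0.00519658, -0.07887395, -0.18489545, -0.02120816, -0.07483904,
        0.07211339]), 'effort': array([-4.90705042e-04, -4.13326192e+01, -2.32510918e+01,  7.28301541e-02,
        4.21798008e-02, -7.01350632e-05]), 'ee_pos': array([194.20009814, 540.70057035, 189.00701424]), 'ee_rot': array([-1.79909262e+02, -1.75128673e-04,  1.60242958e+02]), 'force': array([0.66933224, 0.17445732, 0.71507571]), 'torque': array([-0.0287314 ,  0.00130961, -0.03824127]), 'gripper_force': 0.0, 'gripper_width': 91.28780963121967}
```

View pics/scene0.png

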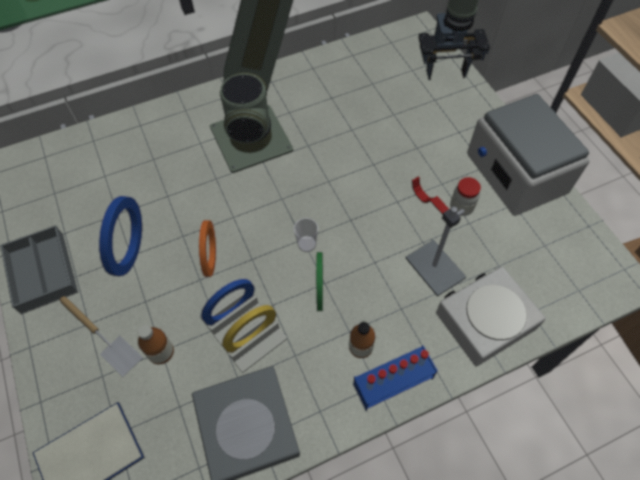

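View pics/top0.png

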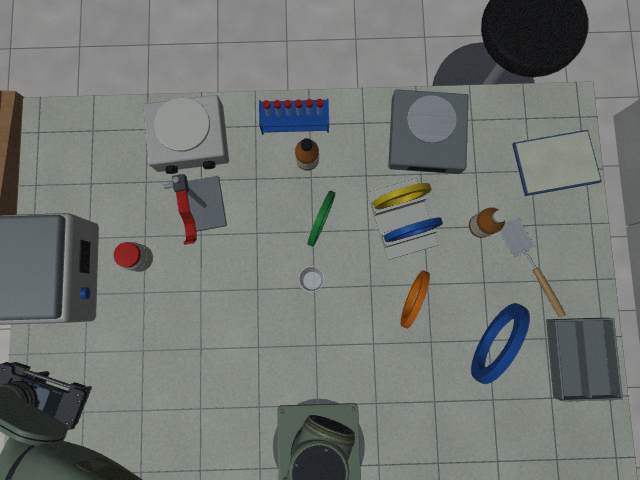

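The top view shows the yellow ring at pixel (402,196), the small blue ring at (412,230), the red hook from (183,185) to (190,242), the beaker at (311,278), and the white-cap bottle at (487,222). Next I measure these in both views.

```bash
cat > m.py <<'E'
from h import *
def mask(f,lo,hi): return cv2.inRange(cv2.cvtColor(f["img"],cv2.COLOR_BGR2HSV),lo,hi)>0
roi={"scene":dict(y=(210,295,290,365),b=(195,275,255,330),r=(405,170,458,228)),
     "top":dict(y=(365,175,440,215),b=(375,212,450,245),r=(170,170,202,248))}
col=dict(y=((20,120,60),(35,255,255)),b=((105,120,40),(125,255,255)),r=((0,130,60),(8,255,255)))
for n in("scene","top"):
    f=np.load(f"{n}0.npy",allow_pickle=True).item(); W,ok=cloud(f)
    for c in "ybr":
        m=mask(f,*col[c]); 
        if c=="r": m|=mask(f,(172,130,60),(180,255,255))
        a=roi[n][c]; k=np.zeros_like(m); k[a[1]:a[3],a[0]:a[2]]=1
        m=cv2.erode((m&k).astype(np.uint8),np.ones((2,2)))>0
        P=W[m&ok]
        if c!="r":
            P=P[(P[:,2]>20)&(P[:,2]<190)]
            T=P[P[:,2]>(110 if n=="top" else 60)]
            q=T.mean(0); d=np.linalg.svd(T[:,:2]-q[:2],full_matrices=False)[2][0]
            s=(T[:,:2]-q[:2])@d
            print(n,c,len(P),"mean",q.round(),"zmax",np.percentile(P[:,2],98).round(),"dir",np.degrees(np.arctan2(d[1],d[0])).round(1),"mid",(q[:2]+d*(s.max()+s.min())/2).round(),"len",np.ptp(s).round())
            H=P[P[:,2]>np.percentile(P[:,2],98)-8]; print("  top part",H.mean(0).round(1))
        else:
            q=P.mean(0); d=np.linalg.svd(P[:,:2]-q[:2],full_matrices=False)[2][0]
            if d[0]<0:d=-d
            s=(P[:,:2]-q[:2])@d
            print(n,"hook",len(P),"dir",np.degrees(np.arctan2(d[1],d[0])).round(1))
            for b in np.arange(s.min(),s.max(),8):
                i=(s>=b)&(s<b+8)
                if i.any(): print("  ",b.round(),P[i].mean(0).round(),np.percentile(P[i,2],[10,90]).round())
    # height map of everything >30mm near corridor
    if n=="top":
        for nm,(u,v) in dict(beaker=(311,275),wb=(495,216),bb=(307,147),jar=(127,256),green=(322,218)).items():
            print(nm,W[v-3:v+4,u-3:u+4].reshape(-1,3).mean(0).round())
E
python3 m.py
```

```text
scene y 555 mean [ 628. -231.  128.] zmax 159.0 dir -75.0 mid [ 627. -230.] len 139.0
  top part [ 625.8 -229.9  155.8]
scene b 512 mean [ 541. -254.  127.] zmax 159.0 dir -75.1 mid [ 541. -253.] len 138.0
  top part [ 538.6 -251.6  155.9]
scene hook 227 dir 8.2
   -51.0 [503. 269. 239.] [230. 248.]
   -43.0 [511. 271. 226.] [221. 231.]
   -35.0 [518. 271. 221.] [219. 223.]
   -27.0 [526. 271. 220.] [217. 223.]
   -19.0 [535. 273. 220.] [217. 223.]
   -11.0 [543. 274. 221.] [219. 224.]
   -3.0 [552. 272. 229.] [226. 233.]
   5.0 [560. 267. 240.] [235. 244.]
   13.0 [567. 273. 250.] [248. 253.]
   21.0 [574. 280. 252.] [250. 253.]
   29.0 [583. 281. 252.] [248. 255.]
   37.0 [590. 282. 251.] [249. 254.]
   45.0 [598. 283. 252.] [250. 255.]
   53.0 [606. 283. 253.] [251. 254.]
top y 579 mean [ 615. -224.  144.] zmax 160.0 dir -75.1 mid [ 617. -231.] len 135.0
  top part [ 618.1 -230.1  156. ]
top b 494 mean [ 529. -247.  145.] zmax 160.0 dir -75.4 mid [ 530. -252.] len 134.0
  top part [ 531.7 -254.2  156.3]
top hook 471 dir 9.1
   -61.0 [497. 265. 250.] [246. 252.]
   -53.0 [506. 267. 232.] [226. 240.]
   -45.0 [513. 269. 223.] [219. 225.]
   -37.0 [521. 270. 219.] [217. 222.]
   -29.0 [529. 271. 219.] [216. 221.]
   -21.0 [537. 272. 219.] [217. 221.]
   -13.0 [545. 274. 222.] [218. 226.]
   -5.0 [553. 275. 231.] [227. 236.]
   3.0 [560. 276. 245.] [238. 252.]
   11.0 [568. 277. 251.] [248. 253.]
   19.0 [576. 279. 250.] [248. 253.]
   27.0 [584. 279. 251.] [249. 253.]
   35.0 [593. 281. 251.] [249. 253.]
   43.0 [600. 282. 252.] [250. 254.]
   51.0 [606. 284. 251.] [249. 253.]
beaker [431.   5.  31.]
wb [ 547. -433.  169.]
bb [732.   5. 161.]
jar [487. 458.  99.]
green [566. -27. 107.]
```

Call:
arm_command(rows=[{"delta_pos": [0,0,-40],"roll": 0,"jaw": 100},{"delta_pos": [0,0,-80],"roll": 0,"jaw": 100},{"delta_pos": [0,0,-120],"roll": 0,"jaw": 100},{"delta_pos": [0,0,-160],"roll": 0,"jaw": 100},{"delta_pos": [-30,-25,-160],"roll": 1,"jaw": 100},{"delta_pos": [-60,-51,-160],"roll": 2,"jaw": 100},{"delta_pos": [-90,-76,-160],"roll": 3,"jaw": 100},{"delta_pos": [-120,-102,-160],"roll": 4,"jaw": 100},{"delta_pos": [-150,-127,-160],"roll": 5,"jaw": 100},{"delta_pos": [-180,-152,-160],"roll": 6,"jaw": 100},{"delta_pos": [-210,-178,-160],"roll": 7,"jaw": 100},{"delta_pos": [-240,-203,-160],"roll": 8,"jaw": 100},{"delta_pos": [-270,-228,-160],"roll": 9,"jaw": 100},{"delta_pos": [-300,-254,-160],"roll": 10,"jaw": 100},{"delta_pos": [-330,-279,-160],"roll": 11,"jaw": 100},{"delta_pos": [-360,-305,-160],"roll": 11,"jaw": 100},{"delta_pos": [-390,-330,-160],"roll": 11,"jaw": 100},{"delta_pos": [-420,-355,-160],"roll": 11,"jaw": 100}])

```text
time_s: 1.6
ee_pos: [470.0, 63.1, 349.5]
ee_rot: [-180.0, -0.0, 105.2]
force: [-0.2, 0.8, 0.2]
gripper_width: 91.1
gripper_force: 0.0
```

Call:
arm_command(rows=[{"delta_pos": [-35,9,10],"roll": 0,"jaw": 100},{"delta_pos": [-70,18,20],"roll": 0,"jaw": 100},{"delta_pos": [-105,28,30],"roll": 0,"jaw": 100},{"delta_pos": [-140,37,40],"roll": 0,"jaw": 100},{"delta_pos": [-175,46,50],"roll": 0,"jaw": 100},{"delta_pos": [-210,55,60],"roll": 0,"jaw": 100},{"delta_pos": [-240,63,70],"roll": 0,"jaw": 100},{"delta_pos": [-263,69,80],"roll": 0,"jaw": 100},{"delta_pos": [-263,69,80],"roll": 0,"jaw": 100},{"delta_pos": [-263,69,80],"roll": 0,"jaw": 100}])

```text
time_s: 2.43
ee_pos: [605.0, -171.3, 267.8]
ee_rot: [-179.8, -0.1, 105.1]
force: [0.7, -0.0, 0.4]
gripper_width: 91.2
gripper_force: 0.0
```

```bash
cat > w.py <<'E'
from h import *
from scipy.spatial.transform import Rotation as Ro
import sys
def wrist(name=None):
    s=env.state(); f=env.grab_frame("wrist")
    T=np.eye(4); T[:3,:3]=Ro.from_euler("xyz",s["ee_rot"],degrees=True).as_matrix(); T[:3,3]=s["ee_pos"]
    M=np.linalg.inv(T@np.array(f["T_tool_cam"])); f["R"],f["t"]=M[:3,:3],M[:3,3]
    if name: cv2.imwrite(f"pics/{name}.png",f["img"])
    return s,f
E
python3 - <<'E'
from w import *
s,f=wrist("w1"); W,ok=cloud(f); print(s["ee_pos"],s["ee_rot"],f["T_tool_cam"].round(2))
h=cv2.cvtColor(f["img"],cv2.COLOR_BGR2HSV)
for n,lo,hi in(("y",(20,120,60),(35,255,255)),("b",(105,120,40),(125,255,255))):
    P=W[(cv2.inRange(h,lo,hi)>0)&ok]; P=P[(P[:,2]>100)&(P[:,2]<175)]
    if len(P)<50: print(n,len(P)); continue
    q=P.mean(0); d=np.linalg.svd(P[:,:2]-q[:2],full_matrices=False)[2][0]
    z=np.percentile(P[:,2],99); H=P[P[:,2]>z-3]
    w=(H[:,:2]-H.mean(0)[:2])@np.array([d[1],-d[0]])
    print(n,len(P),q.round(1),"dir",np.degrees(np.arctan2(d[1],d[0])).round(1),"z",z.round(1),"crest",H.mean(0).round(1),"thick",np.ptp(w).round(1))
E
```

```text
[ 604.9761445  -171.2608616   267.77318386] [-1.79826874e+02 -1.36195537e-01  1.05138456e+02] [[   0.     -0.97   -0.26   73.65]
 [   1.      0.      0.      0.25]
 [  -0.     -0.26    0.97 -193.81]
 [   0.      0.      0.      1.  ]]
y 1662 [ 613.8 -200.8  143.6] dir 105.2 z 158.0 crest [ 621.1 -228.6  156.4] thick 14.4
b 1852 [ 619.9 -149.   125.9] dir -145.4 z 154.3 crest [ 540.4 -245.9  153.5] thick 51.2
```

View pics/w1.png

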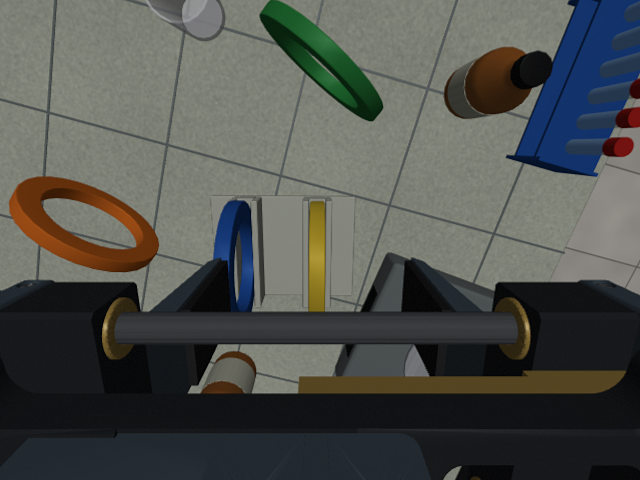

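The wrist view shows the yellow ring centred between the fingers at (317,250), with blue at (235,255) outside the left finger. Before lowering I check the height of the grey hotplate beside it.

```bash
python3 - <<'E'
from h import *
f=np.load("top0.npy",allow_pickle=True).item(); W,ok=cloud(f)
P=W[85:180,385:475].reshape(-1,3); P=P[P[:,2]>30]; print(P.min(0).round(),P.max(0).round())
E
```

```text
[ 346. -431.   30.] [ 920.   -9. 1331.]
```

Call:
arm_command(rows=[{"delta_pos": [0,0,30],"roll": 0,"jaw": 100},{"delta_pos": [0,0,60],"roll": 0,"jaw": 100},{"delta_pos": [0,0,80],"roll": 0,"jaw": 80},{"delta_pos": [0,0,95],"roll": 0,"jaw": 70},{"delta_pos": [0,0,105],"roll": 0,"jaw": 60}])

```text
time_s: 2.9
ee_pos: [604.3, -168.8, 163.9]
ee_rot: [-179.9, -0.1, 105.3]
force: [0.6, -0.3, -0.7]
gripper_width: 74.0
gripper_force: 0.0
```

```bash
python3 - <<'E'
from h import *
f=np.load("top0.npy",allow_pickle=True).item(); W,ok=cloud(f)
P=W[85:180,385:475][ok[85:180,385:475]]; P=P[(P[:,2]>30)&(P[:,0]>640)]; P=P[P[:,2]<400]; print(np.percentile(P,[0,1,50,99,100],axis=0).round())
s=env.state(); print(s["ee_pos"],s["gripper_width"])
E
```

```text
[[ 695. -431.   30.]
 [ 699. -420.   35.]
 [ 799. -316.   56.]
 [ 912. -218.   77.]
 [ 920. -211.   82.]]
[ 604.33407519 -168.80621042  163.87716861] 74.0486250205714
```

Call:
arm_command(rows=[{"delta_pos": [-3,1,25],"roll": 0,"jaw": 60},{"delta_pos": [-3,1,45],"roll": 0,"jaw": 55},{"delta_pos": [-3,1,60],"roll": 0,"jaw": 50},{"delta_pos": [-3,1,69],"roll": 0,"jaw": 50},{"delta_pos": [-3,1,69],"roll": 0,"jaw": 50},{"delta_pos": [-3,1,69],"roll": 0,"jaw": 50},{"delta_pos": [-3,1,69],"roll": 0,"jaw": 40},{"delta_pos": [-3,1,69],"roll": 0,"jaw": 30},{"delta_pos": [-3,1,69],"roll": 0,"jaw": 25}])

```text
time_s: 3.65
ee_pos: [607.8, -173.3, 97.0]
ee_rot: [179.9, 0.1, 105.3]
force: [0.4, -0.3, 0.4]
gripper_width: 28.5
gripper_force: 0.0
```

```bash
python3 - <<'E'
from w import *
wrist("w2")
E
```

```text
(no output)
```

View pics/w2.png

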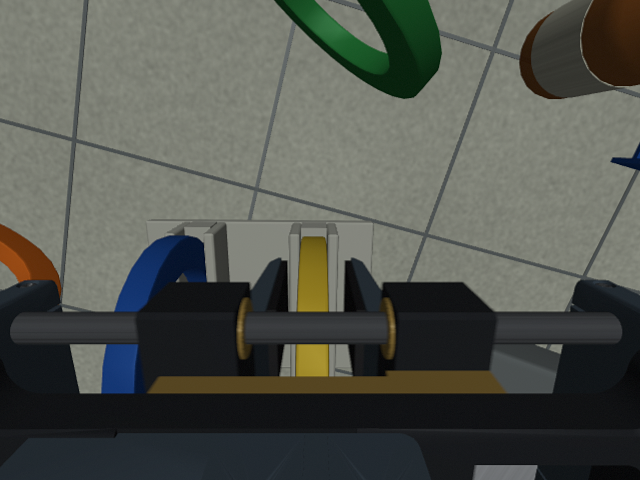

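The ring at x≈313 sits between fingers centred at x≈316, so it's about 1 mm off. Shift slightly and close.

Call:
arm_command(rows=[{"delta_pos": [0,-1,0],"roll": 0,"jaw": 20},{"delta_pos": [0,-1,0],"roll": 0,"jaw": 10},{"delta_pos": [0,-1,0],"roll": 0,"jaw": 0},{"delta_pos": [0,-1,0],"roll": 0,"jaw": 0},{"delta_pos": [0,-1,0],"roll": 0,"jaw": 0},{"delta_pos": [0,-1,0],"roll": 0,"jaw": 0},{"delta_pos": [0,-1,0],"roll": 0,"jaw": 0}], squeeze=50)

```text
time_s: 4.28
ee_pos: [606.2, -173.4, 96.1]
ee_rot: [180.0, 0.0, 105.2]
force: [-1.9, -0.6, 3.3]
gripper_width: 15.6
gripper_force: 50.0
```

Call:
arm_command(rows=[{"delta_pos": [0,0,-8],"roll": 0,"jaw": 0},{"delta_pos": [0,0,-20],"roll": 0,"jaw": 0},{"delta_pos": [0,0,-35],"roll": 0,"jaw": 0},{"delta_pos": [0,0,-50],"roll": 0,"jaw": 0},{"delta_pos": [0,0,-65],"roll": 0,"jaw": 0},{"delta_pos": [0,0,-80],"roll": 0,"jaw": 0},{"delta_pos": [0,0,-95],"roll": 0,"jaw": 0},{"delta_pos": [0,0,-110],"roll": 0,"jaw": 0},{"delta_pos": [0,0,-125],"roll": 0,"jaw": 0},{"delta_pos": [0,0,-138],"roll": 0,"jaw": 0},{"delta_pos": [0,0,-145],"roll": 0,"jaw": 0},{"delta_pos": [0,0,-145],"roll": 0,"jaw": 0},{"delta_pos": [0,0,-145],"roll": 0,"jaw": 0}])

```text
time_s: 5.37
ee_pos: [605.9, -173.2, 240.2]
ee_rot: [-180.0, -0.0, 105.2]
force: [-0.4, -0.4, -3.0]
gripper_width: 15.5
gripper_force: 50.0
```

```bash
cat > r.py <<'E'
from w import *
import sys
k=sys.argv[1]
s=env.state(); print(s["ee_pos"].round(1),s["ee_rot"].round(1),s["gripper_width"].round(1),s["force"].round(1))
R=Ro.from_euler("xyz",s["ee_rot"],degrees=True).as_matrix(); A=[]
for n in("scene","top"):
    f=env.grab_frame(n); W,ok=cloud(f); cv2.imwrite(f"pics/{n}{k}.png",f["img"])
    h=cv2.cvtColor(f["img"],cv2.COLOR_BGR2HSV); m=cv2.erode(cv2.inRange(h,(20,120,60),(35,255,255)),np.ones((2,2)))>0
    P=W[m&ok]; P=P[np.linalg.norm(P-s["ee_pos"],axis=1)<200]
    L=(P-s["ee_pos"])@R   # tool coords
    print(n,len(P),"tool min",np.percentile(L,1,axis=0).round(1),"max",np.percentile(L,99,axis=0).round(1)); A.append(L)
L=np.vstack(A); a=np.hypot(0,0)
# outer circle fit in tool x-z using hull points
hl=cv2.convexHull(L[:,[0,2]].astype(np.float32))[:,0]; c,r=cv2.minEnclosingCircle(hl); print("centre (tool x,z)",np.round(c,1),"r",round(r,1))
E
python3 r.py 1
```

```text
Traceback (most recent call last):
  File "r.py", line 4, in <module>
    s=env.state(); print(s["ee_pos"].round(1),s["ee_rot"].round(1),s["gripper_width"].round(1),s["force"].round(1))
                                                                   ^^^^^^^^^^^^^^^^^^^^^^^^
AttributeError: 'float' object has no attribute 'round'
```

```bash
sed -i 's/s\["gripper_width"\].round(1)/round(s["gripper_width"],1)/' r.py; python3 r.py 1
```

```text
[ 605.9 -173.2  240.2] [-180.    -0.   105.2] 15.5 [-0.4 -0.4 -3. ]
scene 802 tool min [-128.2   -4.   -64.5] max [-11.2  10.   72. ]
top 68 tool min [-111.6  -10.2  -58.9] max [-83.4   3.2  65.1]
centre (tool x,z) [-54.5 -19.4] r 96.9
```

View pics/scene1.png

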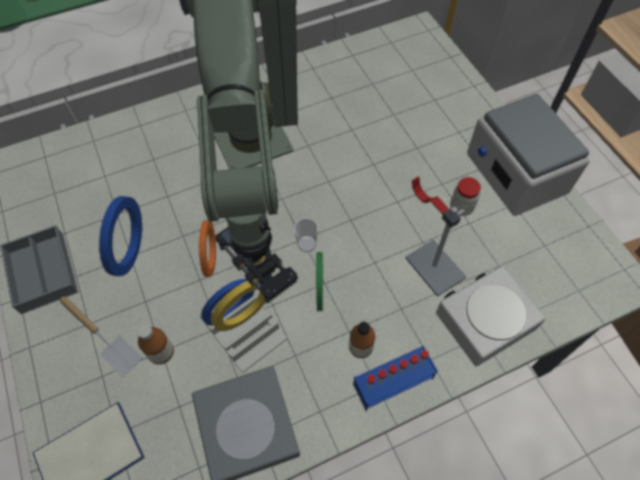

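The yellow ring at about (237,305) hangs upright in the gripper, and blue is still in its slot. I carry it to a point in front of the hook.

Call:
arm_command(rows=[{"delta_pos": [8,-1,0],"roll": 0,"jaw": 0},{"delta_pos": [25,-3,0],"roll": 0.1,"jaw": 0},{"delta_pos": [52,-7,0],"roll": 0.2,"jaw": 0},{"delta_pos": [84,-11,0],"roll": 0.3,"jaw": 0},{"delta_pos": [117,-16,0],"roll": 0.4,"jaw": 0},{"delta_pos": [150,-20,0],"roll": 0.5,"jaw": 0},{"delta_pos": [183,-24,0],"roll": 0.6,"jaw": 0},{"delta_pos": [216,-29,0],"roll": 0.7,"jaw": 0},{"delta_pos": [249,-33,0],"roll": 0.8,"jaw": 0},{"delta_pos": [282,-37,0],"roll": 0.9,"jaw": 0},{"delta_pos": [315,-42,0],"roll": 1.0,"jaw": 0},{"delta_pos": [348,-46,0],"roll": 1.1,"jaw": 0},{"delta_pos": [381,-51,0],"roll": 1.2,"jaw": 0},{"delta_pos": [414,-55,0],"roll": 1.3,"jaw": 0},{"delta_pos": [447,-59,0],"roll": 1.3,"jaw": 0},{"delta_pos": [478,-64,0],"roll": 1.3,"jaw": 0},{"delta_pos": [502,-67,0],"roll": 1.3,"jaw": 0},{"delta_pos": [516,-69,0],"roll": 1.3,"jaw": 0},{"delta_pos": [521,-69,0],"roll": 1.3,"jaw": 0},{"delta_pos": [521,-69,0],"roll": 1.3,"jaw": 0}])

```text
time_s: 7.13
ee_pos: [401.8, 311.9, 240.3]
ee_rot: [-180.0, 0.0, 98.9]
force: [-0.4, -0.0, -2.5]
gripper_width: 15.6
gripper_force: 50.0
```

```bash
python3 r.py 2; python3 - <<'E'
from w import *
s,f=wrist("w3"); W,ok=cloud(f)
h=cv2.cvtColor(f["img"],cv2.COLOR_BGR2HSV); m=(cv2.inRange(h,(0,130,60),(8,255,255))|cv2.inRange(h,(172,130,60),(180,255,255)))>0
P=W[m&ok]; P=P[(P[:,2]>205)&(P[:,2]<262)&(P[:,0]>480)&(P[:,0]<620)]; print(len(P))
if len(P)>30:
    for b in range(485,615,10):
        i=(P[:,0]>=b)&(P[:,0]<b+10)
        if i.any(): print(P[i].mean(0).round(),np.ptp(P[i,1]).round())
E
```

```text
[401.8 311.9 240.3] [-180.     0.    98.9] 15.6 [-0.4 -0.  -2.5]
scene 598 tool min [-132.4   -3.3  -64.4] max [ 4.5 10.8 72.1]
top 627 tool min [-133.4   -8.8  -63.4] max [-7.2  4.5 68.1]
centre (tool x,z) [-61.8   2.9] r 76.1
1376
[498. 272. 249.] 14.0
[513. 265. 223.] 9.0
[521. 265. 219.] 8.0
[530. 266. 219.] 8.0
[540. 268. 219.] 9.0
[551. 272. 227.] 17.0
[558. 276. 239.] 23.0
```

View pics/w3.png

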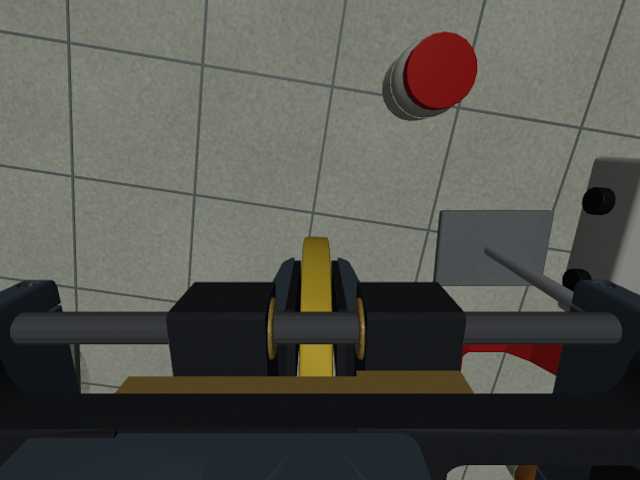

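View pics/scene2.png

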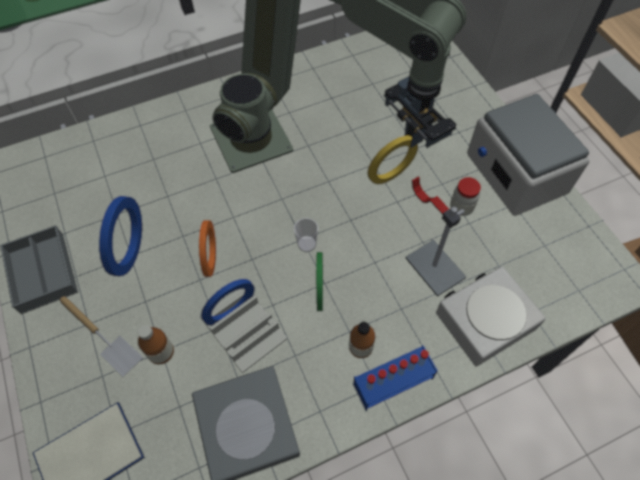

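The ring hangs vertically in front of the hook: ring at (392,158) and hook tip at (417,183) in the scene view. I move it over the tip.

Call:
arm_command(rows=[{"delta_pos": [0,5,0],"roll": 0,"jaw": 0},{"delta_pos": [0,15,0],"roll": 0,"jaw": 0},{"delta_pos": [0,28,0],"roll": 0,"jaw": 0},{"delta_pos": [0,41,0],"roll": 0,"jaw": 0},{"delta_pos": [0,54,0],"roll": 0,"jaw": 0},{"delta_pos": [0,67,0],"roll": 0,"jaw": 0},{"delta_pos": [0,80,0],"roll": 0,"jaw": 0},{"delta_pos": [0,93,0],"roll": 0,"jaw": 0},{"delta_pos": [0,105,0],"roll": 0,"jaw": 0},{"delta_pos": [0,114,0],"roll": 0,"jaw": 0},{"delta_pos": [0,119,0],"roll": 0,"jaw": 0},{"delta_pos": [0,120,0],"roll": 0,"jaw": 0},{"delta_pos": [0,120,0],"roll": 0,"jaw": 0}])

```text
time_s: 8.37
ee_pos: [521.5, 329.2, 240.4]
ee_rot: [-180.0, 0.0, 98.7]
force: [-0.2, 0.2, -2.4]
gripper_width: 15.5
gripper_force: 50.0
```

```bash
python3 r.py 3; python3 - <<'E'
import cv2
a=cv2.imread("pics/scene3.png")[90:270,340:520]; b=cv2.imread("pics/top3.png")[130:290,110:270]
cv2.imwrite("pics/c3.png",cv2.hconcat([cv2.resize(a,(400,400)),cv2.resize(b,(400,400))]))
E
```

```text
[521.5 329.2 240.4] [-180.     0.    98.7] 15.5 [-0.2  0.2 -2.4]
scene 557 tool min [-132.7   -4.5  -63.5] max [ 2.5 10.3 70.8]
top 710 tool min [-132.4   -9.8  -63.9] max [-7.6  4.2 74.2]
centre (tool x,z) [-55.6 -19.6] r 100.6
```

View pics/c3.png

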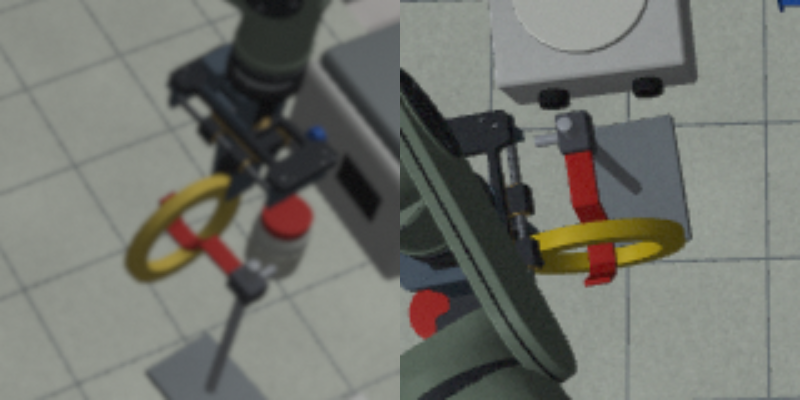

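The hook passes through the ring's hole in both views. A screw sticks out of the clamp towards the gripper, at about (167,184) in the top view, so I measure it before lowering.

```bash
python3 - <<'E'
from h import *
f=np.load("top0.npy",allow_pickle=True).item(); W,ok=cloud(f)
c,s=np.cos(np.radians(8.7)),np.sin(np.radians(8.7))
P=W[172:196,155:195].reshape(-1,3); P=P[P[:,2]>200]
d=P[:,:2]-[530,271.5]; Q=np.c_[d[:,0]*c+d[:,1]*s,-d[:,0]*s+d[:,1]*c,P[:,2]]
for lo in range(-16,44,6):
    i=(Q[:,1]>=lo)&(Q[:,1]<lo+6)
    if i.any(): print(lo,i.sum(),Q[i].min(0).round(),Q[i].max(0).round())
E
```

```text
-16 52 [ 70. -13. 235.] [116. -10. 262.]
-10 75 [ 69. -10. 237.] [117.  -4. 284.]
-4 69 [ 71.  -4. 249.] [116.   2. 288.]
2 53 [ 72.   2. 250.] [117.   8. 286.]
8 40 [ 73.   8. 249.] [114.  14. 264.]
14 10 [ 93.  14. 247.] [117.  20. 259.]
20 14 [ 94.  20. 245.] [104.  26. 256.]
26 12 [ 95.  27. 244.] [102.  32. 254.]
32 11 [ 94.  34. 242.] [104.  38. 252.]
```

Call:
arm_command(rows=[{"delta_pos": [0,-1,4],"roll": 0,"jaw": 0},{"delta_pos": [0,-2,12],"roll": 0,"jaw": 0},{"delta_pos": [0,-3,20],"roll": 0,"jaw": 0},{"delta_pos": [0,-3,28],"roll": 0,"jaw": 0},{"delta_pos": [0,-3,36],"roll": 0,"jaw": 0},{"delta_pos": [0,-3,44],"roll": 0,"jaw": 0},{"delta_pos": [0,-3,51],"roll": 0,"jaw": 0},{"delta_pos": [0,-3,56],"roll": 0,"jaw": 0},{"delta_pos": [0,-3,58],"roll": 0,"jaw": 0},{"delta_pos": [0,-3,59],"roll": 0,"jaw": 0},{"delta_pos": [0,-3,59],"roll": 0,"jaw": 0}])

```text
time_s: 9.38
ee_pos: [518.4, 329.0, 181.8]
ee_rot: [180.0, -0.0, 98.7]
force: [0.0, -0.4, -2.9]
gripper_width: 15.9
gripper_force: 50.0
```

Call:
arm_command(rows=[{"delta_pos": [0,0,1],"roll": 0,"jaw": 0},{"delta_pos": [0,0,2],"roll": 0,"jaw": 0},{"delta_pos": [0,0,3],"roll": 0,"jaw": 0},{"delta_pos": [0,0,3],"roll": 0,"jaw": 0},{"delta_pos": [0,0,3],"roll": 0,"jaw": 0}])

```text
time_s: 9.8
ee_pos: [518.5, 329.0, 179.4]
ee_rot: [179.9, -0.0, 98.7]
force: [0.2, 0.7, 1.0]
gripper_width: 16.0
gripper_force: 50.0
```

Call:
arm_command(rows=[{"delta_pos": [0,0,0.5],"roll": 0,"jaw": 0},{"delta_pos": [0,0,1],"roll": 0,"jaw": 0},{"delta_pos": [0,0,1],"roll": 0,"jaw": 0},{"delta_pos": [0,0,1],"roll": 0,"jaw": 0}])

```text
time_s: 10.13
ee_pos: [518.6, 329.0, 179.1]
ee_rot: [179.9, -0.0, 98.7]
force: [-1.6, -0.8, 5.7]
gripper_width: 15.3
gripper_force: 50.0
```

```bash
python3 r.py 4; python3 - <<'E'
import cv2
a=cv2.imread("pics/scene4.png")[90:270,340:520]; b=cv2.imread("pics/top4.png")[130:290,110:270]
cv2.imwrite("pics/c4.png",cv2.hconcat([cv2.resize(a,(400,400)),cv2.resize(b,(400,400))]))
E
```

```text
[518.6 329.  179.1] [179.9  -0.   98.7] 15.3 [-1.6 -0.8  5.7]
scene 495 tool min [-131.    -4.9  -65.1] max [-6.4  9.7 70.4]
top 600 tool min [-132.6   -9.6  -64.7] max [-7.8  4.3 72.5]
centre (tool x,z) [-57.2 -23.2] r 100.6
```

View pics/c4.png

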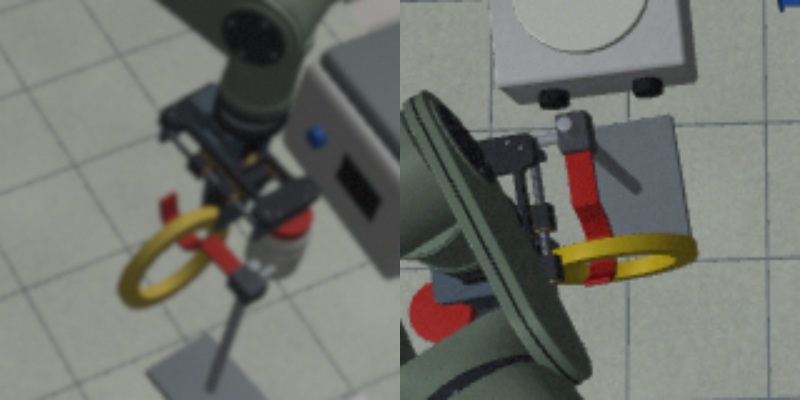

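The rim sits in the trough in both views, and the upward force confirms contact. Ease the grip, open a little, wait.

Call:
arm_command(rows=[{"delta_pos": [0,0,-0.5],"roll": 0,"jaw": 10},{"delta_pos": [0,0,-0.5],"roll": 0,"jaw": 17},{"delta_pos": [0,0,-0.5],"roll": 0,"jaw": 19},{"delta_pos": [0,0,-0.5],"roll": 0,"jaw": 22},{"delta_pos": [0,0,-0.5],"roll": 0,"jaw": 26},{"delta_pos": [0,0,-0.5],"roll": 0,"jaw": 30},{"delta_pos": [0,0,-0.5],"roll": 0,"jaw": 34},{"delta_pos": [0,0,-0.5],"roll": 0,"jaw": 38},{"delta_pos": [0,0,-0.5],"roll": 0,"jaw": 40},{"delta_pos": [0,0,-0.5],"roll": 0,"jaw": 40},{"delta_pos": [0,0,-0.5],"roll": 0,"jaw": 40},{"delta_pos": [0,0,-0.5],"roll": 0,"jaw": 40}], squeeze=5)

```text
time_s: 11.23
ee_pos: [518.2, 328.9, 178.3]
ee_rot: [180.0, -0.0, 98.7]
force: [-0.5, 0.4, -0.6]
gripper_width: 36.5
gripper_force: 0.0
```

```bash
python3 r.py 5
```

```text
[518.2 328.9 178.3] [180.   -0.   98.7] 36.5 [-0.5  0.4 -0.6]
scene 516 tool min [-132.5   -3.8  -66.2] max [-6.2 10.3 70. ]
top 615 tool min [-132.7   -9.3  -66.4] max [-8.7  4.5 72.6]
centre (tool x,z) [-61.4   4.8] r 75.7
```

Released, and the ring hasn't moved. Retreat straight up.

Call:
arm_command(rows=[{"delta_pos": [0,0,-5],"roll": 0,"jaw": 40},{"delta_pos": [0,0,-15],"roll": 0,"jaw": 40},{"delta_pos": [0,0,-28],"roll": 0,"jaw": 40},{"delta_pos": [0,0,-42],"roll": 0,"jaw": 40},{"delta_pos": [0,0,-56],"roll": 0,"jaw": 40},{"delta_pos": [0,0,-75],"roll": 0,"jaw": 40},{"delta_pos": [0,0,-95],"roll": 0,"jaw": 40},{"delta_pos": [0,0,-120],"roll": 0,"jaw": 40},{"delta_pos": [0,0,-145],"roll": 0,"jaw": 40},{"delta_pos": [0,-30,-160],"roll": 0,"jaw": 40},{"delta_pos": [0,-65,-160],"roll": 0,"jaw": 40},{"delta_pos": [0,-100,-160],"roll": 0,"jaw": 40},{"delta_pos": [0,-130,-160],"roll": 0,"jaw": 40},{"delta_pos": [0,-150,-160],"roll": 0,"jaw": 40},{"delta_pos": [0,-150,-160],"roll": 0,"jaw": 40},{"delta_pos": [0,-150,-160],"roll": 0,"jaw": 40}])

```text
time_s: 12.67
ee_pos: [369.7, 306.2, 339.9]
ee_rot: [179.8, -0.1, 98.8]
force: [0.4, 0.3, -0.2]
gripper_width: 36.6
gripper_force: 0.0
```

```bash
python3 - <<'E'
from h import *
for k in range(3):
    for n in("scene","top"):
        f=env.grab_frame(n); W,ok=cloud(f); h=cv2.cvtColor(f["img"],cv2.COLOR_BGR2HSV)
        P=W[(cv2.inRange(h,(20,120,60),(35,255,255))>0)&ok]; P=P[(np.abs(P[:,:2]-[530,271]).max(1)<110)&(P[:,2]>60)]
        print(n,len(P),P.mean(0).round(1),np.percentile(P,1,axis=0).round(),np.percentile(P,99,axis=0).round())
        if k==2: cv2.imwrite(f"pics/{n}9.png",f["img"])
print(env.state()["ee_pos"])
E
```

```text
scene 659 [533.2 260.1 186.3] [519. 198. 109.] [547. 332. 244.]
top 830 [525.3 264.3 192.1] [509. 197. 108.] [542. 336. 243.]
scene 663 [533.2 260.  185.8] [519. 198. 109.] [546. 333. 244.]
top 826 [525.2 264.7 191.9] [509. 198. 106.] [542. 336. 243.]
scene 663 [533.2 259.8 185.5] [518. 198. 109.] [546. 332. 244.]
top 831 [525.3 264.4 192.1] [510. 198. 106.] [542. 336. 243.]
[370.86828669 306.22843758 337.82368283]
```

View pics/scene9.png

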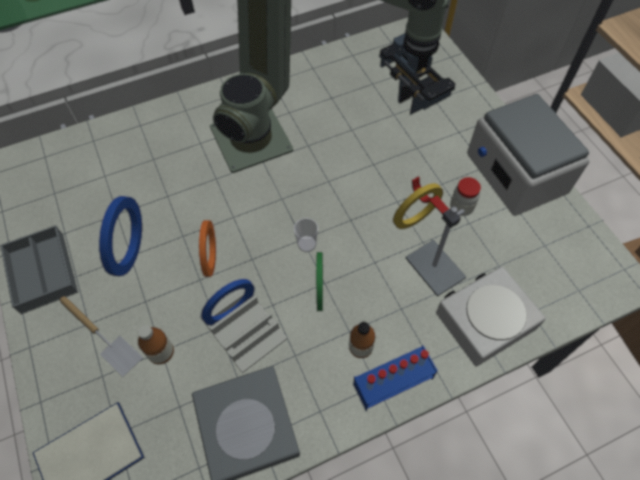

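The yellow ring hangs still on the hook at (418,205). The blue ring still stands in its slot at (228,301), and nothing else has moved.

```bash
python3 -c "
from workcell import env
print(env.job_done())"
```

```text
the job is handed in; nothing more can be done
None
```

The yellow ring hangs still in the bottom of the red J-hook with the gripper clear of it, blue is still in its slot, no bystander looks moved, and the job was handed in at about 13 s.

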